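# Latch the hold-down bar and set the air scribe on the ringed spot

## Task

Swing the hold-down bar of the preparation cradle down by its black ball until it rests fully home in its forked catch, so that the plaster-jacketed specimen cannot lift. Then pick up the air scribe and set the tip of its sprung stylus inside the pencil ring on the rock, the pen leaning like a pencil at about 40 degrees to the rock face and pressed gently, so that the stylus is pushed in part of its travel; keep the pen off the bone and leave the things lying around alone. Finish while still holding the scribe steady like that, with only its stylus touching the work.

Things in the scene. Friction and masses are not known exactly. Their poses are not given: they have to be found in the camera images.
- cradle: Fixed plywood board 200 x 200 mm, 18 mm thick, with a 2 mm rubber liner on which the specimen lies (liner top 20 mm above the bench); wooden stops at left and right. Origin under its middle, on the bench; x points to the far side (hinge), y to its left, z up. The hold-down bar runs along x at y = +42 mm; bracket and catch stand at x = +85 and -85 mm, up to 85 mm above the bench.
- hold_bar (a joint): Angle of the hold-down bar (steel, 20 x 6 mm) about a level hinge along the cradle's y: 0 = level, at rest in the forked catch; grows as the ball end lifts (its end stop is at 1.25). The hinge is stiff: the bar stays where it is left; about 1 N at the ball moves it down, 4 N up. A stud at its middle stands 83 mm above the bench when home.
- bar_ball (a point): Centre of the black ball, 25 mm in diameter, on the near end of the bar, 205 mm from the hinge axis. 66 mm above the bench when the bar is home, where it stands 35 mm in front of the catch, free on both sides. Turns with the bar.
- bar_pivot (a point): Centre of the bar's hinge, on the hinge axis, 66 mm above the bench, at x = 85, y = 42 mm of the cradle. The axis is the cradle's y axis.
- specimen: Opened plaster jacket, about 148 x 98 x 34 mm, 0.8 kg, loose on the cradle's liner: white rim, flat grey rock face 34 mm above its underside (54 mm above the bench) with a bone in it. Origin under its middle; y along its length, z up.
- toe_bone: Pale knuckle-ended bone set fast in the rock face, about 90 x 35 mm, lying along the specimen's y, standing at most 11 mm above the face. Origin about its middle, 19 mm below the face. It lies 10 mm beyond the pencil ring on the far (+x) side, so a pen whose tail leans out over that side may foul it.
- ring_centre (a point): Centre of the pencil ring (20 mm outside diameter, dark line 2 mm wide) on the flat rock face, at the height of the face.
- scribe: Air scribe: pen-shaped tool 0.155 kg lying on the bench, 17 mm thick, 189 mm long with its stylus. Its long axis lies in its own xy plane: from origin towards the tip is (-0.242, 0.970, 0), axis 8 mm above the underside. Black grip (flat-sided for the fingers, 16 mm wide) from 89 to 160 mm behind the stylus tip; round steel nose in front; balance point 122 mm behind the tip.
- stylus_tip (a point): The very end of the steel stylus (3.2 mm thick, round-ended, standing 27 mm out of the pen's nose). Its x axis points along the pen towards the tail. It moves into the pen with the stylus.
- stylus_rod (a joint): How far the stylus is pushed into the pen, m: 0 = fully out, 0.008 = bottomed. A spring resists along the pen with 0.9 N at first touch, rising to 4.5 N when bottomed (450 N/m); with the pen leaning, the push on the rock is up to twice that.
- dust_brush: Bystander: slim dust brush, 24 x 184 x 12 mm, loose on the bench beyond the scribe, before the drawer cabinet. Leave it alone.
- pliers: Bystander: long-nose pliers, 151 x 63 x 11 mm, loose near the bench's front edge, before the scribe. Leave them alone.
- rock_chip: Bystander: brown lump of rock, 34 x 36 x 21 mm, loose on the bench right of the cradle. Leave it alone.

How it is judged:
On the way, in this order (a step that is already met when the one before it is completed fails the run):
1. the hold-down bar lies in its catch while the scribe is still on the bench (value of joint hold_bar below 0.04 rad and height (world z) of scribe below 0.02 m), for 0.3 s.
2. the scribe is picked up off the bench (height (world z) of scribe above 0.05 m and contact force between the fingers and scribe above 1 N), for 0.2 s.
At the end, for the whole second after the job is handed in: Bar home in its catch (0.04 rad); scribe held still in the fingers, stylus end within 9 mm of the ring's centre, pen 27 to 53 degrees above the rock face, stylus pushed in 1 to 7.2 mm, push on the specimen 0.5 to 10 N; hand and pen rest on nothing else there (value of joint hold_bar below 0.04 rad and distance between stylus_tip and ring_centre below 0.009 m and angle between stylus_tip's own x axis and vertical between 0.646 and 1.1 rad and value of joint stylus_rod between 0.001 and 0.0072 m and contact force between scribe and specimen between 0.5 and 10 N and contact force between the fingers and scribe above 1 N and contact force between each of scribe, the arm, the fingers and cradle below 0.1 N and contact force between each of the arm, the fingers and specimen below 0.1 N and height (world z) of scribe above 0.08 m and linear speed of scribe below 0.02 m/s); the arm keeps its last pose, push and grip.
It fails at once if the scribe touches the bone (contact force between scribe and toe_bone above 0.4 N).
It fails at once if the scribe is driven hard into the specimen (over 15 N) (contact force between scribe and specimen above 15 N).
It fails at once if the specimen is shoved more than 15 mm (distance of specimen from where it was at the start of the episode above 0.015 m).
It fails at once if a bystander is moved more than 25 mm (distance of any of dust_brush, pliers, rock_chip from where it was at the start of the episode above 0.025 m).
It also fails if it takes over 58 s, if anything falls off the work surface, if the arm or the gripper's body presses on something with over 40 N, if the wrist force passes 120 N, or if a joint passes its speed limit or range.

## Robot

A 6-joint arm with a two-finger parallel gripper is mounted at the origin on a cart in front of the work surface, level with it; the furniture and walls round the work are solid. World frame = base frame: x ahead of the robot, y to its left, z up, the work surface at z = 0. Lengths are in m, angles in rad, forces in N, time in s.
With the tool pointing down it reaches from about 0.3 to 0.875 m from the base axis. Payload 6.4 kg.
Tool frame: the origin (TCP) lies between the finger pads; the fingertips stand 8 mm ahead of it and the grasp point (between the pads) lies 11 mm behind it; z points along the fingers, y is the direction in which the jaws open and shut (so a half turn about z gives the same grasp; the last joint's range is limited). The gripper opens to 85 mm and grips with 20 to 120 N. Pads are 22 mm wide; open, the fingers measure 114 mm over their backs; the gripper's body (76 mm by 85 mm) begins 54 mm behind the grasp point. The pads swing forward as they close: fully open they stand 13 mm farther back than shut.
Start: joints at [-1.387, 0.181, 1.607, -0, 1.354, -0.206], TCP at [0.219, -0.532, 0.239] pointing down, gripper open.
Joint ranges: [-2.99, 2.99], [-0.89, 2.07], [0.3, 2.58], [-1.14, 4.28], [0, 2.63], [-3.12, 3.12]. Speed limits (rad/s): [2.57, 2.57, 3.01, 3.14, 3.14, 3.14].

## Interface

Orientations are given as a unit quaternion [w, x, y, z].
In Python, from bench import monitor, viewer, workorder, spotter gives the robot as it stands. The module is installed in compiled form; this text tells all that it offers.
- The arm moves only by the tool move_arm, never from a script. Its argument "motion" is a list of rows, each a list of 3 entries, a list of its own where there are three numbers: the shift along the tool's x, y, z in units of 60 mm (1.0 is 60 mm), then the turn, a rotation vector about the tool's x, y, z in units of 8 degrees (1.0 is 8 degrees), then the opening in per cent of the stroke, from 0 (shut) to 100 (fully open). In form: [[[dx, dy, dz], [rx, ry, rz], grip], ...]. A call has 1 to 10 rows; each row is the pose to reach, as a shift and turn from the pose commanded when the call began, along the tool's axes at that moment; what a row does not reach only later rows make up. A row lasts 1/8 s, in which the tool goes at most 62.5 mm and 10.7 degrees, less where a joint would pass 70% of its speed; a pose out of reach is approached as far as the arm can. A call with a gripper value outside its range is refused whole. The fingers move at their own pace and stop on an object; the grip force is fixed at half the most. Time passes only in rows, so rows that repeat a pose let the fingers close. It gives the time, the measured TCP pose, the force and the opening at its end, in the units of the state.
- monitor.get_obs(): the state, without advancing time (a new reading comes with each control period).
- viewer.camera(name): name is "scene" or "top"; returns the picture (420x560x3 uint8, blue, green, red); there is no depth.
- viewer.calibration(name): a dict with "fovy" (degrees; the focal length in pixels is half the picture's height over the tangent of half this angle, whatever the lens; pixels are square), "cx", "cy" (the principal point, pixels), "distortion" ([k1, k2, p1, p2, k3] as OpenCV has them; the pictures are not rectified), "extrinsics" (4x4, takes a point from camera to world coordinates). Camera axes: x right, y down, z forward; pixel columns grow to the right and rows downward; lengths in m; the calibration is good to about 2 mm. A picture is of the moment at which its call begins. calibration takes no time and is no camera call.
- workorder.hand_in(): hands the job in, once; it reports no verdict.
Trained networks look in the newest picture that a camera, given by its name, has taken for a name from the list of things; names that differ only in an ending like _2 or _b are one class to them, and where a whole thing is asked for, a point or a joint stands for the part that bears it (a point fixed in the world has none). Each returns a list of dicts, best first, with "score" (0 to 1); they miss things now and then, are a little off and sometimes report something else, mostly with a low value. They report only what shows in the picture. A call takes as long as a camera call.
- spotter.search_frame(camera, name): "centre" ([column, row] as shares, 0 to 1, of the picture: columns of its width, rows of its height, amid what is visible of it).
- spotter.outline_of(camera, name): "region" (420x560 bool, what is visible of it) and "centre" ([column, row] as shares, 0 to 1, of the picture: columns of its width, rows of its height, amid what is visible of it).
The state is a dict: "time_s": time; "q": joint angles; "dq": joint speeds; "joint_efforts": joint torques, N m; "eef_pos": TCP position; "eef_rot": TCP orientation; "wrist_force": force on the tool from outside, world axes, zero at the start; "torque": the same for the moment, N m; "opening": opening from 0.0 (shut) to 1.0 (fully open).
Only numpy, scipy, OpenCV 4.12 (cv2) and the standard library are available. Lean on these libraries where they do the work, as an engineer would, in place of code of your own. Each camera call takes 0.05 s, during which the arm holds its last target. There are 200 camera calls.

## Working session

There is one attempt and no reset: what is moved stays moved. The work goes in short steps, Python scripts to look and compute and a tool call to move; the robot and the scene stay as the last step left them, time stands still between calls to the robot, and variables do not carry over. Pictures are saved under pics/ and viewed, about 8 in all and at most 12, crops included, and the job is handed in when it is done.

Besides the shell and the picture viewer there is one more tool, called after ">>>" as a command line: name --argument value ..., lists and objects as JSON in quotes. move_arm: Moves the arm, as the interface text tells. Its arguments: {"type":"object","properties":{"motion":{"type":"array","items":{"type":"array"}}},"required":["motion"]}

```bash
mkdir -p pics; cat > h.py <<'E'
import numpy as np,cv2
from bench import monitor,viewer,workorder,spotter
from scipy.spatial.transform import Rotation as R
def cal(n):
    c=viewer.calibration(n);f=210/np.tan(np.radians(c["fovy"])/2)
    return np.array([[f,0,c["cx"]],[0,f,c["cy"]],[0,0,1]]),np.array(c["distortion"],float),np.array(c["extrinsics"])
def ray(n,px):
    K,D,E=cal(n);p=cv2.undistortPoints(np.array([[px]],float),K,D)[0,0]
    d=E[:3,:3]@[p[0],p[1],1];return E[:3,3],d
def at_z(n,px,z):
    o,d=ray(n,px);return o+d*(z-o[2])/d[2]
def proj(n,P):
    K,D,E=cal(n);T=np.linalg.inv(E)
    return cv2.projectPoints(np.atleast_2d(np.array(P,float)),cv2.Rodrigues(T[:3,:3])[0],T[:3,3],K,D)[0][:,0]
def tri(p1,p2):
    o1,d1=ray("scene",p1);o2,d2=ray("top",p2)
    s=np.linalg.lstsq(np.c_[d1,-d2],o2-o1,rcond=None)[0]
    a,b=o1+d1*s[0],o2+d2*s[1];return (a+b)/2,np.linalg.norm(a-b)
def rot(q): return R.from_quat([q[1],q[2],q[3],q[0]])
E
python3 - <<'E'
from h import *
np.set_printoptions(precision=4,suppress=True)
ims=[]
for c in("scene","top"):
    im=viewer.camera(c);cv2.imwrite(f"pics/{c}0.png",cv2.resize(im,(800,600)))
    print(c,cal(c)[2][:3].tolist())
    for n in["cradle","hold_bar","bar_ball","bar_pivot","specimen","ring_centre","toe_bone","scribe","stylus_tip","dust_brush","pliers","rock_chip"]:
        try:
            r=spotter.search_frame(c,n)
            print(n,[(round(x["score"],2),np.round(np.array(x["centre"])*[560,420],1).tolist()) for x in r[:2]])
        except Exception as e: print(n,e)
o=monitor.get_obs();print(o)
E
```

```text
scene [[0.858462510647229, -0.23274419487585, 0.4570254452050227, -0.0020967953983322065], [-0.5127129389644423, -0.36695716815074725, 0.7761880435572482, -1.11081266813472], [-0.012944498124723284, -0.9006511957991157, -0.43434993205239764, 0.600684029442871]]
cradle [(0.83, [327.1, 247.8]), (0.52, [327.3, 178.3])]
hold_bar [(0.66, [332.9, 185.4])]
bar_ball [(0.62, [329.5, 180.1])]
bar_pivot [(0.66, [330.7, 180.1])]
specimen [(0.55, [332.3, 235.6])]
ring_centre [(0.71, [335.2, 230.3])]
toe_bone [(0.52, [344.5, 222.3])]
scribe [(0.39, [327.5, 248.0])]
stylus_tip []
dust_brush [(0.67, [273.0, 186.9]), (0.57, [331.3, 181.1])]
pliers [(0.63, [321.4, 173.3]), (0.28, [333.2, 233.7])]
rock_chip [(0.51, [354.3, 285.3])]
top [[0.006687636473708814, -0.993448376384133, 0.11408592804603744, 0.44279089339700306], [-0.9999697242671036, -0.007097794424210439, -0.00318933590021809, -0.15264546249381583], [0.003978199035781345, -0.11406114489185946, -0.9934657664753175, 0.928539933585958]]
cradle [(0.63, [335.2, 174.6]), (0.6, [201.2, 159.3])]
hold_bar [(0.61, [332.4, 156.9])]
bar_ball [(0.73, [334.6, 157.1])]
bar_pivot [(0.71, [330.5, 156.3])]
specimen [(0.81, [349.8, 169.3]), (0.56, [353.2, 162.9])]
ring_centre [(0.86, [345.8, 170.5])]
toe_bone [(0.58, [352.7, 164.1])]
scribe [(0.58, [198.5, 218.4])]
stylus_tip [(0.7, [331.3, 178.8])]
dust_brush [(0.95, [199.5, 158.2]), (0.7, [177.7, 267.2])]
pliers [(0.91, [177.1, 266.1])]
rock_chip [(0.51, [411.6, 204.7])]
{'time_s': 1.3, 'q': array([-1.3873,  0.1808,  1.607 ,  0.    ,  1.3538, -0.2063]), 'dq': array([-0.0008, -0.0013,  0.0013, -0.    , -0.0006, -0.0001]), 'joint_efforts': array([ -0.0007, -44.4845, -35.1678,  -0.0004,   0.0008,   0.    ]), 'eef_pos': array([ 0.2185, -0.5319,  0.2393]), 'eef_rot': array([-0.    ,  0.9811,  0.1937,  0.    ]), 'wrist_force': array([-0.2112,  0.5206,  0.3094]), 'torque': array([-0.0002, -0.0096, -0.0023]), 'opening': 1.0012714929079203}
```

View pics/scene0.png

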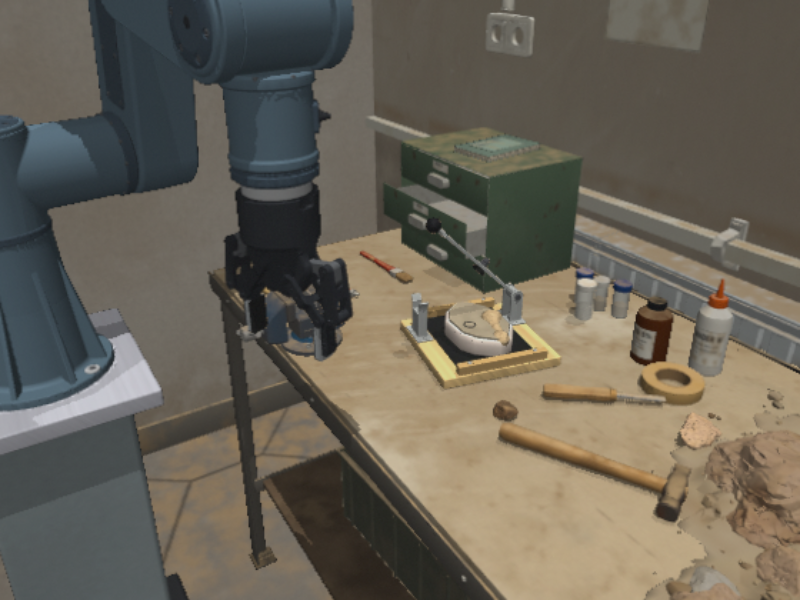

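View pics/top0.png

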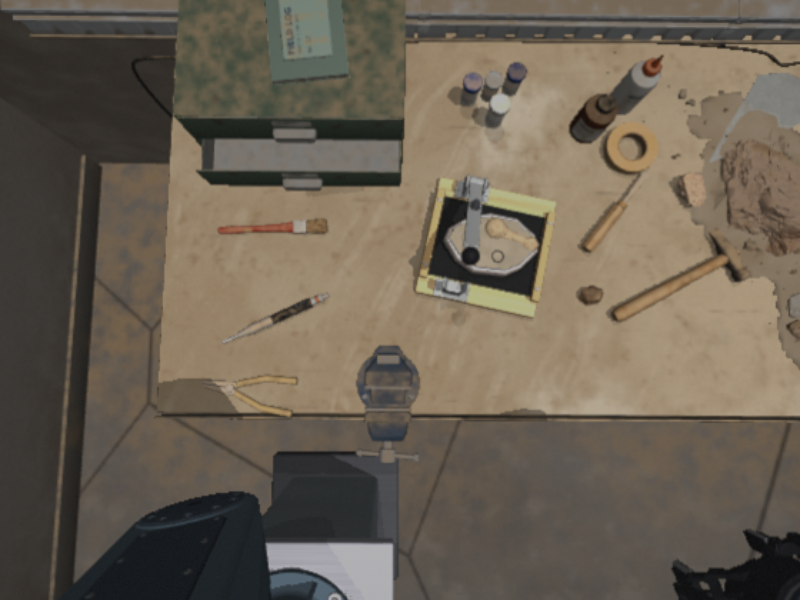

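The scene view shows the raised bar with its ball at about (434,225) of 800x600, and the cradle behind the clamp. In the top view the scribe lies with its tip at (223,343) and tail at (327,296), the ring is at (498,256) and the ball at (470,256). Next I'll enlarge the parts that matter.

```bash
python3 - <<'E'
from h import *
t=cv2.resize(viewer.camera("top"),None,fx=1,fy=1);s=viewer.camera("scene")
def crop(im,x,y,w,h,k): return cv2.resize(im[y:y+h,x:x+w],None,fx=k,fy=k,interpolation=cv2.INTER_CUBIC)
A=crop(t,290,120,100,100,4);B=crop(t,150,198,100,50,4);C=crop(s,280,140,100,150,4)
B=np.vstack([B,np.zeros((200,400,3),np.uint8)])
cv2.imwrite("pics/c1.png",np.hstack([np.vstack([A,B[:200]]),C]))
E
```

```text
(no output)
```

View pics/c1.png

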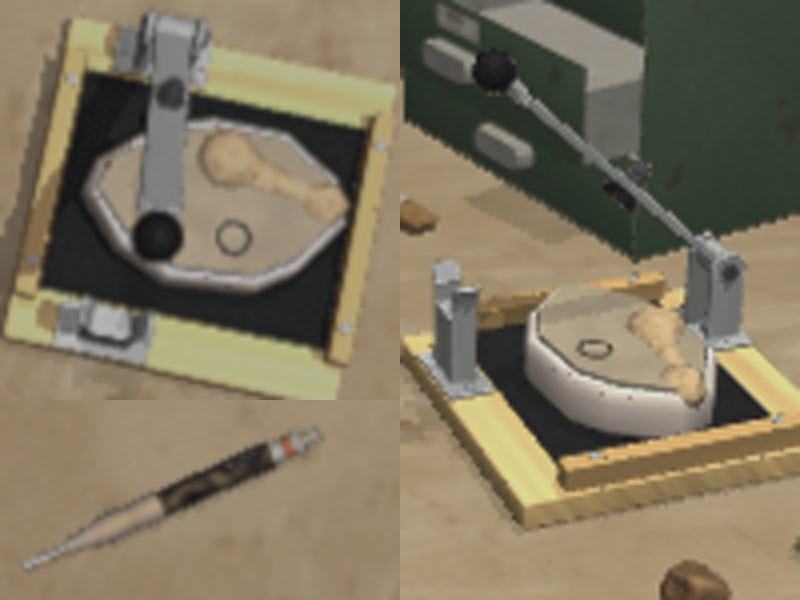

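```bash
python3 - <<'E'
from h import *
np.set_printoptions(precision=4,suppress=True)
T=lambda x,y:(290+x/4-.375,120+y/4-.375)
S=lambda x,y:(280+(x-400)/4-.375,140+y/4-.375)
print("ball",tri(S(494,71),T(158,236)))
print("ring",tri(S(595,348),T(234,238)), at_z("top",T(234,238),.054),at_z("scene",S(595,348),.054))
cs=np.array([at_z("top",T(*p),.018) for p in[(72,18),(397,85),(338,400),(5,335)]]);print("corners",cs,cs.mean(0))
for i in range(4):d=cs[(i+1)%4]-cs[i];print(np.linalg.norm(d),np.degrees(np.arctan2(d[1],d[0])))
B=lambda x,y:(150+x/4-.375,198+(y-400)/4-.375)
for n,p in dict(tip=(25,567),tail=(320,433),gf=(163,505),gb=(272,450)).items(): print(n,at_z("top",B(*p),.008))
o,d=ray("scene",(0,0))
print(proj("top",[[0.4,0.1,0.06]]))
E
```

```text
ball (array([ 0.5767, -0.2567,  0.2073]), np.float64(0.0006393973165577998))
ring (array([ 0.6046, -0.3221,  0.053 ]), np.float64(0.0009198507562517823)) [ 0.604  -0.3217  0.054 ] [ 0.604  -0.3235  0.054 ]
corners [[ 0.7438 -0.2333  0.018 ]
 [ 0.704  -0.4273  0.018 ]
 [ 0.5152 -0.3879  0.018 ]
 [ 0.552  -0.1935  0.018 ]] [ 0.6287 -0.3105  0.018 ]
0.19801345014132293 -101.58786368827823
0.1928912987855403 168.2114409229188
0.19783186236028116 79.27832328295177
0.19588135431029408 -11.72576789434043
tip [0.4661 0.1219 0.008 ]
tail [ 0.5462 -0.049   0.008 ]
gf [0.5029 0.0424 0.008 ]
gb [ 0.5359 -0.0209  0.008 ]
[[157.5488 269.0813]]
```

```bash
cat >> h.py <<'E'
def plan(*tg):
    """tg: (pos, Rotation or None) -> row numbers from the current pose"""
    o=monitor.get_obs();R0=rot(o["eef_rot"]);p0=np.array(o["eef_pos"])
    np.set_printoptions(precision=3,suppress=True)
    print("t",o["time_s"],"p",p0,"q",o["q"],"F",o["wrist_force"],"op",round(o["opening"],3))
    for p,Rt in tg:
        r=(R0.inv()*(Rt or R0)).as_rotvec()
        print(R0.inv().apply(np.array(p)-p0)/.06, np.degrees(r)/8)
def tool(yaw,tilt):
    """tool x along heading yaw, dipped by tilt (deg)"""
    a,t=np.radians([yaw,tilt]);h=np.array([np.cos(a),np.sin(a),0]);z=np.array([0,0,1])
    X=np.cos(t)*h-np.sin(t)*z;Z=-np.sin(t)*h-np.cos(t)*z
    return R.from_matrix(np.c_[X,np.cross(Z,X),Z])
# cradle
CX=np.array([np.cos(np.radians(-11.5)),np.sin(np.radians(-11.5)),0])
PIV=np.array([.7204,-.2862,.066]);RING=np.array([.6043,-.3222,.054])
def ball(th): return PIV-.205*np.cos(th)*CX+np.array([0,0,.205*np.sin(th)])
E
python3 - <<'E'
from h import *
up=np.array([0,0,.0205])
pts=[ball(.76)+up+[0,0,.03]]+[ball(t)+up for t in(.76,.65,.55,.45,.35,.25,.15,.08,.03,0)]
print(np.array(pts)); plan(*[(p,None) for p in pts])
E
```

```text
[[ 0.57479163 -0.25657564  0.2577289 ]
 [ 0.57479163 -0.25657564  0.2277289 ]
 [ 0.56047905 -0.25366372  0.21056321]
 [ 0.54914098 -0.25135696  0.19365088]
 [ 0.53951408 -0.24939834  0.17566793]
 [ 0.53169452 -0.24780744  0.15679405]
 [ 0.52576045 -0.24660014  0.13721781]
 [ 0.52177115 -0.2457885   0.11713482]
 [ 0.52015792 -0.24546029  0.10288251]
 [ 0.51960583 -0.24534796  0.09264908]
 [ 0.51951544 -0.24532957  0.0865    ]]
t 1.4 p [ 0.219 -0.532  0.239] q [-1.387  0.181  1.607  0.     1.354 -0.206] F [ 0.042 -0.069 -0.203] op 0.995
[ 7.236 -1.988 -0.307] [0. 0. 0.]
[ 7.236 -1.988  0.193] [0. 0. 0.]
[ 7.034 -2.124  0.479] [0. 0. 0.]
[ 6.874 -2.231  0.761] [0. 0. 0.]
[ 6.738 -2.322  1.06 ] [0. 0. 0.]
[ 6.627 -2.396  1.375] [0. 0. 0.]
[ 6.543 -2.452  1.701] [0. 0. 0.]
[ 6.487 -2.49   2.036] [0. 0. 0.]
[ 6.464 -2.505  2.274] [0. 0. 0.]
[ 6.456 -2.511  2.444] [0. 0. 0.]
[ 6.455 -2.512  2.547] [0. 0. 0.]
```

>>> move_arm --motion '[[[0,0,-1],[0,0,0],0],[[1,-0.3,-1],[0,0,0],0],[[2,-0.6,-1],[0,0,0],0],[[3,-0.85,-1],[0,0,0],0],[[4,-1.1,-1],[0,0,0],0],[[5,-1.4,-1],[0,0,0],0],[[6,-1.7,-1],[0,0,0],0],[[6.8,-1.9,-1],[0,0,0],0],[[7.24,-2,-0.8],[0,0,0],0],[[7.24,-2,-0.4],[0,0,0],0]]'

```text
time_s: 2.65
eef_pos: [0.577, -0.2543, 0.2639]
eef_rot: [0.001, 0.981, 0.195, 0.001]
wrist_force: [0.0, -0.9, -0.2]
opening: -0.001
```

```bash
python3 - <<'E'
from h import *
up=np.array([0,0,.0205])
plan(*[(ball(t)+up,None) for t in(.76,.65,.55,.45,.35,.25,.15,.08,.03,0)])
t=viewer.camera("top");s=viewer.camera("scene")
cv2.imwrite("pics/c2.png",np.hstack([cv2.resize(t[100:220,280:400],(400,400)),cv2.resize(s[100:260,260:420],(400,400))]))
E
```

```text
t 2.65 p [ 0.577 -0.254  0.264] q [-0.603  0.282  1.435  0.     1.422  0.574] F [ 0.026 -0.862 -0.222] op -0.001
[-0.049  0.02   0.603] [0. 0. 0.]
[-0.251 -0.117  0.888] [0. 0. 0.]
[-0.411 -0.226  1.17 ] [0. 0. 0.]
[-0.548 -0.318  1.469] [0. 0. 0.]
[-0.658 -0.393  1.783] [0. 0. 0.]
[-0.743 -0.45   2.109] [0. 0. 0.]
[-0.8   -0.489  2.444] [0. 0. 0.]
[-0.823 -0.505  2.681] [0. 0. 0.]
[-0.831 -0.51   2.852] [0. 0. 0.]
[-0.832 -0.511  2.954] [0. 0. 0.]
```

View pics/c2.png

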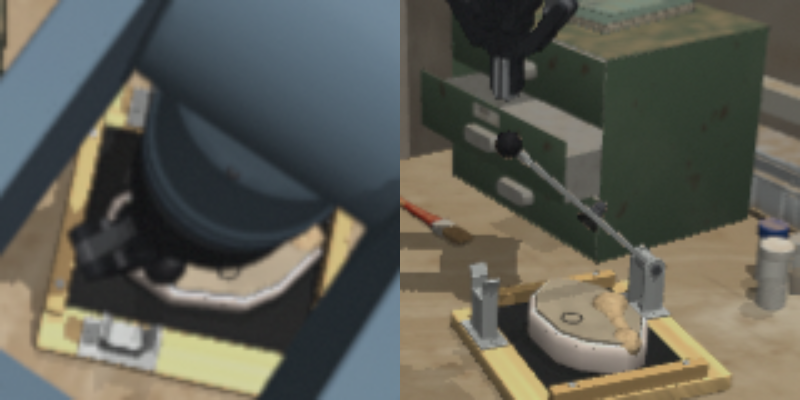

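The closed fingers stand straight above the ball: in the right crop the fingertips are at about (508,98) and the ball at (508,143). Pushing it down along its arc.

>>> move_arm --motion '[[[-0.05,0,0.4],[0,0,0],0],[[-0.08,0,0.6],[0,0,0],0],[[-0.25,-0.12,0.89],[0,0,0],0],[[-0.35,-0.18,1.03],[0,0,0],0],[[-0.42,-0.23,1.17],[0,0,0],0],[[-0.55,-0.32,1.47],[0,0,0],0],[[-0.61,-0.36,1.62],[0,0,0],0],[[-0.66,-0.4,1.78],[0,0,0],0],[[-0.74,-0.45,2.1],[0,0,0],0],[[-0.8,-0.49,2.44],[0,0,0],0]]'

```text
time_s: 4.0
eef_pos: [0.5195, -0.2471, 0.1167]
eef_rot: [0.0, 0.981, 0.194, 0.0]
wrist_force: [-0.3, -1.0, 1.4]
opening: 0.002
```

```bash
python3 - <<'E'
from h import *
up=np.array([0,0,.0205])
plan(*[(ball(t)+up,None) for t in(.15,.08,.03,0)])
E
```

```text
t 4.0 p [ 0.519 -0.247  0.117] q [-0.65   0.319  1.705  0.     1.117  0.531] F [-0.285 -1.016  1.369] op 0.002
[ 0.044 -0.005 -0.007] [0. 0. 0.]
[ 0.021 -0.02   0.231] [0. 0. 0.]
[ 0.013 -0.026  0.401] [0. 0. 0.]
[ 0.011 -0.027  0.504] [0. 0. 0.]
```

>>> move_arm --motion '[[[0.02,-0.01,0.12],[0,0,0],0],[[0.02,-0.02,0.23],[0,0,0],0],[[0.01,-0.02,0.32],[0,0,0],0],[[0.01,-0.02,0.4],[0,0,0],0],[[0.01,-0.02,0.45],[0,0,0],0],[[0.01,-0.02,0.48],[0,0,0],0],[[0.01,-0.02,0.5],[0,0,0],0],[[0.01,-0.02,0.5],[0,0,0],0]]'

```text
time_s: 5.0
eef_pos: [0.5193, -0.2456, 0.0869]
eef_rot: [0.0, 0.981, 0.194, 0.0]
wrist_force: [-0.3, -1.2, 0.2]
opening: -0.002
```

>>> move_arm --motion '[[[0,0,0.02],[0,0,0],0],[[0,0,0.04],[0,0,0],0],[[0,0,0.06],[0,0,0],0],[[0,0,0.06],[0,0,0],0]]'

```text
time_s: 5.5
eef_pos: [0.5196, -0.2458, 0.0857]
eef_rot: [0.0, 0.981, 0.194, 0.0]
wrist_force: [-6.8, 3.4, 19.0]
opening: 0.001
```

```bash
python3 - <<'E'
from h import *
plan()
t=viewer.camera("top");s=viewer.camera("scene")
cv2.imwrite("pics/c3.png",cv2.resize(s[140:260,260:420],(800,600),interpolation=cv2.INTER_CUBIC))
E
```

```text
t 5.5 p [ 0.52  -0.246  0.086] q [-0.648  0.363  1.719 -0.     1.059  0.533] F [-6.804  3.403 18.976] op 0.001
```

View pics/c3.png

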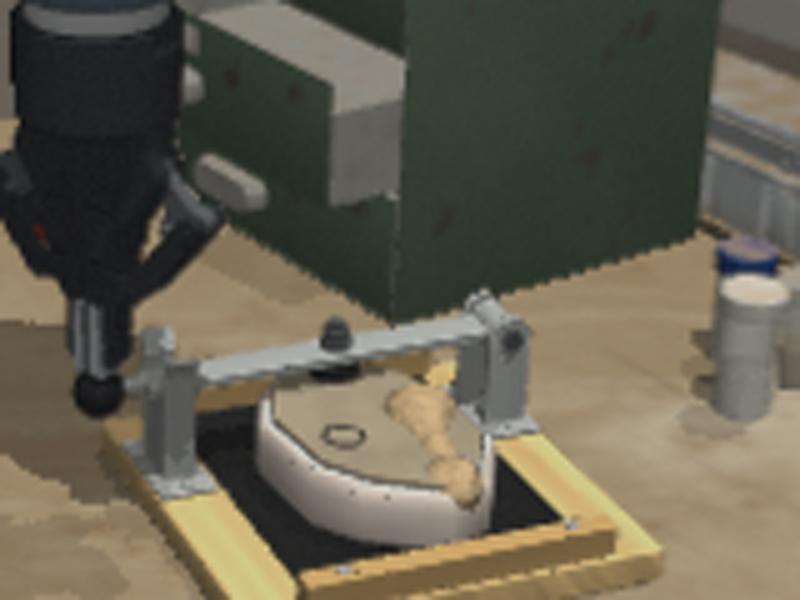

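The bar is level in the fork with its ball at (98,392), and the force rose to 19 N at the expected height, so it is home. Now for the scribe.

```bash
python3 - <<'E'
from h import *
T=tool(115.1,0)
plan(([.5178,.0115,.12],T),([.5178,.0115,.011],T))
E
```

```text
t 5.6 p [ 0.52  -0.246  0.086] q [-0.648  0.363  1.719 -0.     1.058  0.533] F [-7.943  4.07  18.426] op -0.0
[ 1.603 -3.977 -0.574] [  0.005   0.004 -11.593]
[ 1.603 -3.978  1.242] [  0.005   0.004 -11.593]
```

>>> move_arm --motion '[[[0,0,-0.6],[0,0,0],0],[[0,0,-1.5],[0,0,0],0],[[0,0,-2],[0,0,-1],20],[[0.3,-0.7,-2],[0,0,-2.2],45],[[0.6,-1.4,-2],[0,0,-3.5],45],[[0.9,-2.2,-2],[0,0,-4.8],45],[[1.2,-3,-2],[0,0,-6],45],[[1.5,-3.7,-2],[0,0,-7.3],45],[[1.6,-3.98,-1.5],[0,0,-8.6],45],[[1.6,-3.98,-1],[0,0,-9.9],45]]'

```text
time_s: 6.85
eef_pos: [0.5176, 0.0135, 0.143]
eef_rot: [0.001, 0.629, 0.777, 0.001]
wrist_force: [-0.0, -0.1, -0.8]
opening: 0.452
```

```bash
python3 - <<'E'
from h import *
T=tool(115.1,0)
plan(([.5178,.0115,.12],T),([.5178,.0115,.011],T))
E
```

```text
t 6.85 p [0.518 0.014 0.143] q [-0.204  0.164  1.836  0.     1.14  -0.414] F [-0.025 -0.139 -0.767] op 0.452
[-0.033 -0.004  0.384] [ 0.012  0.004 -1.634]
[-0.033 -0.007  2.201] [ 0.012  0.004 -1.634]
```

>>> move_arm --motion '[[[-0.03,0,0.4],[0,0,-1],45],[[-0.03,0,0.8],[0,0,-1.63],45],[[-0.03,0,1.2],[0,0,-1.63],45],[[-0.03,0,1.4],[0,0,-1.63],45],[[-0.03,0,1.4],[0,0,-1.63],45]]'

```text
time_s: 7.48
eef_pos: [0.5171, 0.0102, 0.0587]
eef_rot: [-0.001, 0.54, 0.841, -0.0]
wrist_force: [0.2, 0.2, 0.2]
opening: 0.45
```

```bash
python3 - <<'E'
from h import *
T=tool(115.1,0)
plan(([.5178,.0115,.011],T))
t=viewer.camera("top");s=viewer.camera("scene")
print(proj("top",[[.4661,.1219,.008],[.5178,.0115,.011]]),proj("scene",[[.4661,.1219,.008],[.5178,.0115,.011],[.5462,-.049,.008]]))
p=proj("scene",[[.5178,.0115,.02]])[0].astype(int)
a=s[max(0,p[1]-60):p[1]+60,p[0]-80:p[0]+80]
cv2.imwrite("pics/c4.png",np.hstack([cv2.resize(a,(400,300),interpolation=cv2.INTER_CUBIC),cv2.resize(t[170:290,130:290],(400,300),interpolation=cv2.INTER_CUBIC)]))
E
```

```text
t 7.475 p [0.517 0.01  0.059] q [-0.21   0.299  1.875  0.     0.968 -0.639] F [0.188 0.221 0.222] op 0.45
[0.014 0.02  0.794] [-0.009 -0.007 -0.067]
[[155.86  239.363]
 [203.469 217.556]] [[197.757 189.905]
 [230.612 198.752]
 [249.99  205.481]]
```

View pics/c4.png

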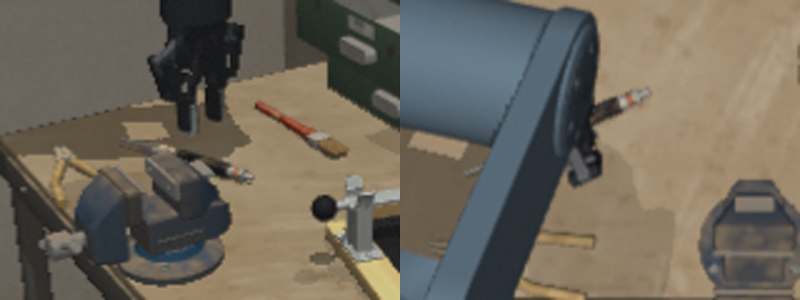

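The fingers straddle the pen's black grip in both views (left crop, fingers at (200,125) and pen at (200,160)). Going down to grip it.

>>> move_arm --motion '[[[0.01,0.02,0.4],[0,0,0],45],[[0.01,0.02,0.7],[0,0,0],45],[[0.01,0.02,0.78],[0,0,0],45],[[0.01,0.02,0.78],[0,0,0],20],[[0.01,0.02,0.78],[0,0,0],0],[[0.01,0.02,0.78],[0,0,0],0],[[0.01,0.02,0.78],[0,0,0],0],[[0.01,0.02,0.78],[0,0,0],0]]'

```text
time_s: 8.57
eef_pos: [0.5189, 0.011, 0.013]
eef_rot: [0.0, 0.54, 0.841, 0.0]
wrist_force: [0.2, 1.0, 4.1]
opening: 0.177
```

```bash
cat >> h.py <<'E'
TIP=np.array([.1228,-.0019,.005])
def tcp_for(tip,Rt,T=None): return np.array(tip)-Rt.apply(TIP if T is None else T)
E
python3 - <<'E'
from h import *
T=tool(0,40);d=T.apply([1,0,0])
p=tcp_for(RING-.03*d,T);print(p)
plan((p,T),([p[0],p[1],.22],tool(0,0)))
E
```

```text
[ 0.49046235 -0.3241      0.15604817]
t 8.575 p [0.519 0.011 0.013] q [-0.208  0.386  1.88  -0.     0.874 -0.637] F [0.16  1.034 4.069] op 0.177
[-4.884 -2.753 -2.384] [ 4.974 -3.193 13.646]
[-4.884 -2.752 -3.45 ] [ 0.007 -0.003 14.321]
```

>>> move_arm --motion '[[[0,0,-0.3],[0,0,0],0],[[0,0,-0.8],[0,0,0],0],[[0,0,-1.5],[0,0,0],0],[[0,0,-2.3],[0,0,0],0],[[0,0,-3.1],[0,0,0],0],[[0,0,-3.5],[0,0,0],0],[[0,0,-3.5],[0,0,0],0],[[0,0,-3.5],[0,0,0],0]]'

```text
time_s: 9.57
eef_pos: [0.5176, 0.0113, 0.2214]
eef_rot: [-0.001, 0.54, 0.841, -0.0]
wrist_force: [0.5, -0.1, -2.0]
opening: 0.174
```

```bash
python3 - <<'E'
from h import *
T=tool(0,40);d=T.apply([1,0,0])
p=tcp_for(RING-.03*d,T)
plan((p,T),([p[0],p[1],.22],tool(0,0)))
E
```

```text
t 9.575 p [0.518 0.011 0.221] q [-0.208  0.071  1.767 -0.     1.306 -0.637] F [ 0.517 -0.143 -2.006] op 0.174
[-4.897 -2.735  1.089] [ 4.953 -3.185 13.653]
[-4.896 -2.736  0.023] [-0.015  0.006 14.322]
```

>>> move_arm --motion '[[[-0.6,-0.35,0],[0,0,0],0],[[-1.3,-0.75,0],[0,0,0],0],[[-2.1,-1.15,0],[0,0,0],0],[[-2.9,-1.6,0],[0,0,1],0],[[-3.7,-2.1,0],[0,0,2.2],0],[[-4.4,-2.5,0],[0,0,3.5],0],[[-4.9,-2.73,0],[0,0,4.8],0],[[-4.9,-2.73,0],[0,0,6.1],0],[[-4.9,-2.73,0],[0,0,7.4],0],[[-4.9,-2.73,0],[0,0,8.7],0]]'

```text
time_s: 10.82
eef_pos: [0.4907, -0.3237, 0.2198]
eef_rot: [-0.002, 0.925, 0.379, -0.001]
wrist_force: [-0.4, -0.7, -1.0]
opening: 0.176
```

```bash
python3 - <<'E'
from h import *
T=tool(0,40);d=T.apply([1,0,0])
p=tcp_for(RING-.03*d,T)
plan((p+[0,0,.05],T),(p,T))
E
```

```text
t 10.825 p [ 0.491 -0.324  0.22 ] q [-0.785  0.23   1.59   0.     1.327  0.008] F [-0.435 -0.726 -0.99 ] op 0.176
[-0.008  0.003  0.229] [ 1.914 -4.728  5.353]
[-0.008  0.007  1.062] [ 1.914 -4.728  5.353]
```

>>> move_arm --motion '[[[0,0,0],[0.27,-0.68,0.77],0],[[0,0,0],[0.55,-1.35,1.53],0],[[0,0,0],[0.82,-2.03,2.3],0],[[0,0,0],[1.1,-2.7,3.06],0],[[0,0,0.05],[1.37,-3.38,3.83],0],[[0,0,0.1],[1.64,-4.05,4.59],0],[[0,0,0.2],[1.91,-4.73,5.35],0],[[0,0,0.23],[1.91,-4.73,5.35],0],[[0,0,0.23],[1.91,-4.73,5.35],0],[[0,0,0.23],[1.91,-4.73,5.35],0]]'

```text
time_s: 12.08
eef_pos: [0.4917, -0.3244, 0.2096]
eef_rot: [0.003, 0.941, 0.003, -0.34]
wrist_force: [0.6, -0.6, -2.5]
opening: 0.175
```

```bash
python3 - <<'E'
from h import *
T=tool(0,40);d=T.apply([1,0,0])
p=tcp_for(RING-.03*d,T)
plan((p,T))
o=monitor.get_obs();Rn=rot(o["eef_rot"]);tip=np.array(o["eef_pos"])+Rn.apply(TIP);print("tip pred",tip,"pen dir",Rn.apply([1,0,0]))
t=viewer.camera("top");s=viewer.camera("scene")
print(proj("top",[tip,RING]),proj("scene",[tip,RING]))
cv2.imwrite("pics/c5.png",np.hstack([cv2.resize(t[110:230,280:380],(400,480),interpolation=cv2.INTER_CUBIC),cv2.resize(s[140:260,270:370],(400,480),interpolation=cv2.INTER_CUBIC)]))
E
```

```text
t 12.075 p [ 0.492 -0.324  0.21 ] q [-0.592  0.675  1.139 -0.394  1.902  0.954] F [ 0.576 -0.556 -2.527] op 0.175
[ 0.553 -0.01   0.7  ] [ 0.058 -0.037  0.025]
tip pred [ 0.583 -0.322  0.127] pen dir [ 0.769  0.004 -0.639]
[[355.233 182.732]
 [348.362 178.994]] [[321.447 199.75 ]
 [328.125 226.358]]
```

View pics/c5.png

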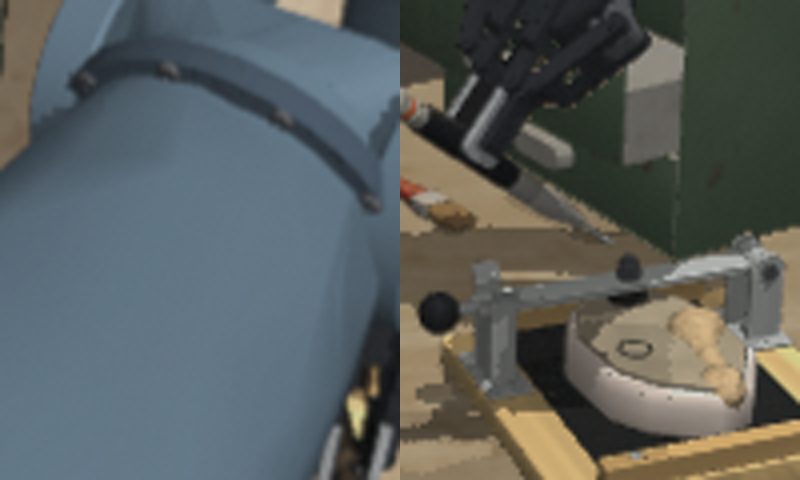

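The bar stays home, and the pen is held at about 40°. Its tip at (612,242) in the crop lies within 1.2 px of the prediction; the arm hides the top view. Approaching along the pen axis.

>>> move_arm --motion '[[[0.15,0,0.2],[0.06,-0.04,0],0],[[0.3,0,0.4],[0.06,-0.04,0],0],[[0.45,-0.01,0.55],[0.06,-0.04,0],0],[[0.55,-0.01,0.7],[0.06,-0.04,0],0],[[0.7,-0.01,0.7],[0.06,-0.04,0],0],[[0.8,-0.01,0.7],[0.06,-0.04,0],0],[[0.8,-0.01,0.7],[0.06,-0.04,0],0],[[0.8,-0.01,0.7],[0.06,-0.04,0],0]]'

```text
time_s: 13.18
eef_pos: [0.502, -0.324, 0.1461]
eef_rot: [-0.001, 0.939, 0.001, -0.343]
wrist_force: [0.0, 0.3, -1.8]
opening: 0.176
```

```bash
cat > look.py <<'E'
import sys
from h import *
T=tool(0,40);d=T.apply([1,0,0])
plan((tcp_for(RING,T),T))
o=monitor.get_obs();Rn=rot(o["eef_rot"]);tip=np.array(o["eef_pos"])+Rn.apply(TIP);print("tip pred",tip,"lean",np.degrees(np.arcsin(-Rn.apply([1,0,0])[2])))
s=viewer.camera("scene")
q=lambda v:(np.array(v)-[298,190]+.5)*10-.5
print(q(proj("scene",[tip,RING])))
cv2.imwrite(sys.argv[1],cv2.resize(s[190:250,298:358],(600,600),interpolation=cv2.INTER_CUBIC))
E
python3 look.py pics/c6.png
```

```text
t 13.175 p [ 0.502 -0.324  0.146] q [-0.585  0.767  1.128 -0.378  1.84   0.994] F [ 0.05   0.325 -1.795] op 0.176
[ 0.245  0.002 -0.004] [-0.004  0.014  0.02 ]
tip pred [ 0.593 -0.322  0.063] lean 40.111287622606085
[[264.729 345.262]
 [305.747 368.08 ]]
```

View pics/c6.png

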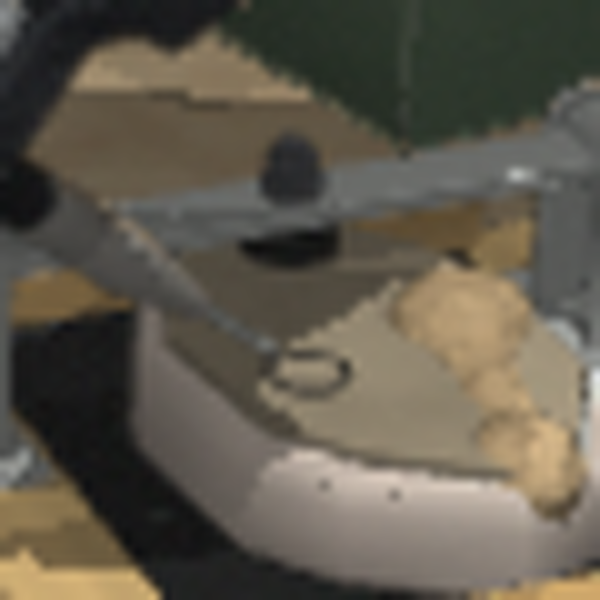

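The tip at (272,350) points at the ring, centred at (311,370); both match the prediction to about 1 mm, leaving about 14 mm to go along the pen.

>>> move_arm --motion '[[[0.06,0,0],[0,0,0],0],[[0.12,0,0],[0,0,0],0],[[0.18,0,0],[0,0,0],0],[[0.2,0,0],[0,0,0],0],[[0.2,0,0],[0,0,0],0],[[0.2,0,0],[0,0,0],0]]'

```text
time_s: 13.98
eef_pos: [0.511, -0.3239, 0.138]
eef_rot: [-0.001, 0.939, 0.001, -0.343]
wrist_force: [-0.1, 0.2, -1.1]
opening: 0.171
```

>>> move_arm --motion '[[[0.02,0,0],[0,0,0],0],[[0.03,0,0],[0,0,0],0],[[0.03,0,0],[0,0,0],0],[[0.03,0,0],[0,0,0],0]]'

```text
time_s: 14.48
eef_pos: [0.5123, -0.324, 0.1369]
eef_rot: [-0.001, 0.939, 0.001, -0.343]
wrist_force: [-0.7, 0.1, 0.1]
opening: 0.173
```

>>> move_arm --motion '[[[0.02,0,0],[0,0,0],0],[[0.03,0,0],[0,0,0],0],[[0.03,0,0],[0,0,0],0],[[0.03,0,0],[0,0,0],0]]'

```text
time_s: 14.98
eef_pos: [0.5137, -0.3239, 0.1357]
eef_rot: [-0.001, 0.939, 0.001, -0.343]
wrist_force: [-1.1, -0.3, 0.1]
opening: 0.171
```

```bash
python3 look.py pics/c7.png
```

```text
t 14.975 p [ 0.514 -0.324  0.136] q [-0.577  0.802  1.093 -0.373  1.844  1.001] F [-1.055 -0.349  0.055] op 0.171
[-0.015  0.003 -0.011] [-0.007  0.017  0.021]
tip pred [ 0.604 -0.322  0.053] lean 40.13690072362156
[[304.347 371.908]
 [305.747 368.08 ]]
```

View pics/c7.png

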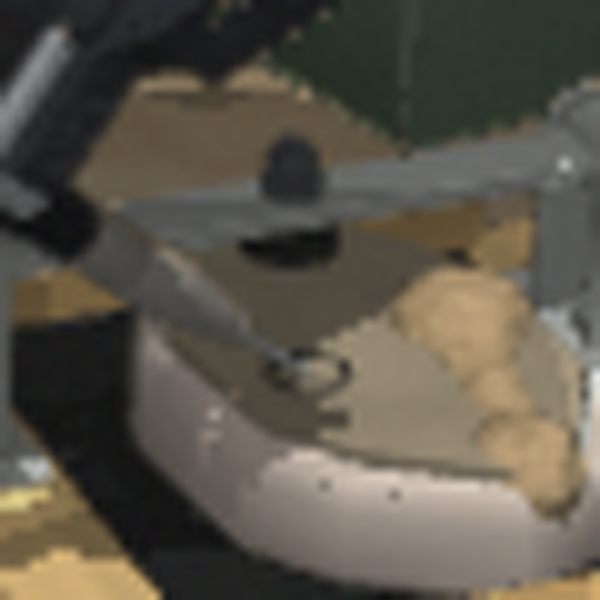

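The stylus tip is at about (300,370), inside the ring whose centre is (311,370), so 2–3 mm off centre. Force has built to about 2 N along the pen. One more millimetre, then a steadiness check.

>>> move_arm --motion '[[[0.01,0,0],[0,0,0],0],[[0.018,0,0],[0,0,0],0],[[0.018,0,0],[0,0,0],0],[[0.018,0,0],[0,0,0],0],[[0.018,0,0],[0,0,0],0],[[0.018,0,0],[0,0,0],0]]'

```text
time_s: 15.78
eef_pos: [0.5145, -0.3239, 0.135]
eef_rot: [-0.001, 0.939, 0.001, -0.343]
wrist_force: [-1.8, -1.0, 0.9]
opening: 0.173
```

```bash
python3 - <<'E'
from h import *
F=[];P=[]
for i in range(8):
    viewer.camera("scene");o=monitor.get_obs();F.append(o["wrist_force"]);P.append(o["eef_pos"])
F=np.array(F);print(F.mean(0),F.std(0),np.ptp(P,axis=0)*1e3,o["opening"])
print("axial",(F.mean(0)-[0,.3,-1.6])@[-.766,0,.643])
s=viewer.camera("scene");cv2.imwrite("pics/c8.png",cv2.resize(s[180:250,278:378],(800,560),interpolation=cv2.INTER_CUBIC))
E
```

```text
[-1.31666453 -0.8155566   0.8051974 ] [0.48678335 0.30239307 0.38941821] [0.03508815 0.02991109 0.04772514] 0.1733397843475473
axial 2.555106960262492
```

View pics/c8.png

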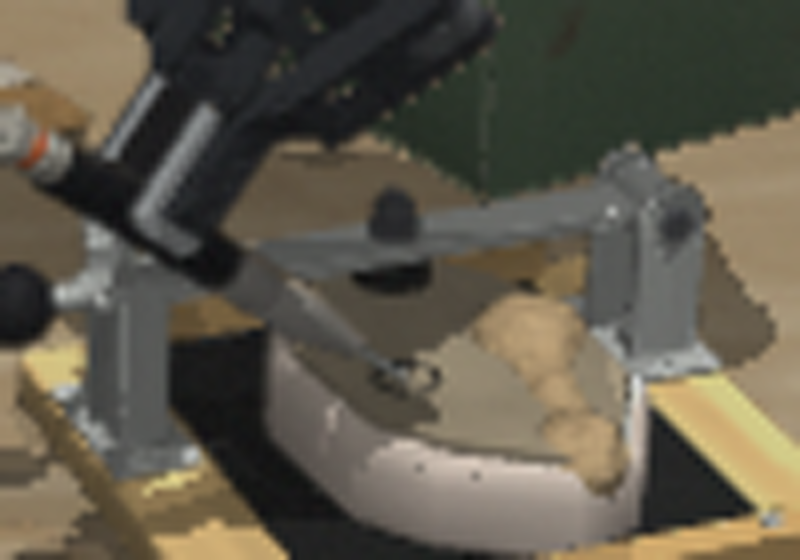

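The tip sits inside the ring near (402,376), with the ring centre at about (405,375). Axial push is about 2.6 N, so the stylus is in about 3.7 mm; the bar is level and the arm steady.

```bash
python3 -c "
from bench import workorder
print(workorder.hand_in())"
```

```text
the job is handed in; nothing more can be done
None
```

I handed the job in at about 16 s. The hold-down bar is home in its catch, and the scribe is still held with its stylus pressed inside the pencil ring. The hand-in gives no verdict, so everything below rests on my own last checks.

- **Bar:** I pushed the ball down with closed fingers until the force rose to 19 N at the expected home height. It still looks level in the catch in the last picture.
- **Pen position:** the pen leans at 40°. In the scene camera the tip is within about 1–3 mm of the ring's centre.
- **Push:** the force along the pen is about 2.6 N, which means the stylus is in about 3.7 mm. That figure comes from wrist-force readings with about 0.5 N of noise, not from measuring the stylus directly.
- **Steadiness:** the arm drifted less than 0.05 mm over the last 0.4 s of checking. The pictures show no contact with the bone.

The arm blocked the top camera at the end, so the tip's position in depth rests on the scene camera and the calculated grip position. I did not re-check the specimen or the loose items against their starting positions. The scene pictures show no sign of the specimen having moved, and the arm stayed clear of the loose items.

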